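# Unlock the pine cabinet on the window ledge

### The arm

A 6-joint arm with a two-finger parallel gripper is mounted at the origin on the work surface. World frame = base frame: x ahead of the robot, y to its left, z up, the work surface at z = 0. Lengths are in m, angles in rad, forces in N, time in s.
With the tool pointing down it reaches from about 0.225 to 0.875 m from the base axis. Payload 3.4 kg.
Tool frame: the origin (TCP) lies midway between the tips of the shut fingers; the grasp point (between the pads) lies 19 mm behind it; x points along the fingers, y is the direction in which the jaws open and shut, and the axes are right-handed (so a half turn about x gives the same grasp; the last joint's range is limited). The gripper opens to 85 mm and grips with 20 to 120 N. Pads are 22 mm wide; open, the fingers measure 114 mm over their backs; the gripper's body (76 mm by 85 mm) begins 54 mm behind the grasp point. The pads swing forward as they close: fully open they stand 13 mm farther back than shut.
Start: joints at [-1.254, 0.276, 1.505, -0, 1.361, -0.121], TCP at [0.244, -0.521, 0.195] pointing down, gripper open.
Joint ranges: [-2.89, 2.89], [-0.75, 2.08], [0.22, 2.7], [-1.18, 4.32], [0.11, 2.71], [-2.7, 2.7]. Speed limits (rad/s): [2.57, 2.57, 3.14, 3.14, 3.14, 3.14].

### API

Orientations are given as a unit quaternion [w, x, y, z].
In Python, from rig import manip, get_image, get_calibration, ticket gives the robot as it stands. The module is installed in compiled form; this text tells all that it offers.
- The arm moves only by the tool arm_command, never from a script. Its argument "series" is text: rows parted by semicolons, each of 7 numbers parted by spaces: the shift along the tool's x, y, z in units of 0.1 m (1.0 is 0.1 m), then the turn, a rotation vector about the tool's x, y, z in units of pi rad (1.0 is pi rad), then the opening, from -1 (shut) to 1 (fully open), so that 0 is half open. In form: tx ty tz rx ry rz claw; .... A call has 1 to 12 rows; each row shifts and turns the commanded pose from where the row before left it, along the tool's axes as they then stand; what a row does not reach is not made up. A row lasts 1/12 s, in which the tool goes at most 41.7 mm and 7.16 degrees, less where a joint would pass 70% of its speed; a pose out of reach is approached as far as the arm can. A call with a number of a shift or a turn outside -1 to 1 is refused whole. A call with a gripper value outside its range is refused whole. The fingers move at their own pace and stop on an object; "squeeze" is the grip in N (left out, the last holds). Time passes only in rows, so rows that do not move let the fingers close. It gives the time, the measured TCP pose, the force and the opening at its end, in the units of the state.
- manip.get_state(): the state, without advancing time (a new reading comes with each control period).
- get_image(name): name is "scene" or "side" or "wrist"; returns the picture (480x640x3 uint8, red, green, blue); there is no depth.
- get_calibration(name): a dict with "fx", "fy", "cx", "cy" (pixels), "cam_to_world" (4x4, takes a point from camera to world coordinates); the wrist camera has in their place "tool_from_camera" (4x4, takes a point from camera to tool coordinates, whose origin is the TCP and whose axes are the tool frame's). Camera axes: x right, y down, z forward; pixel columns grow to the right and rows downward; lengths in m; the calibration is good to about 2 mm. The wrist camera is an equidistant fisheye: a pixel r from the principal point sees the ray r / f radians off the axis. A picture is of the moment at which its call begins: read the wrist's pose just before it. get_calibration takes no time and is no camera call.
- ticket.sign_off(): hands the job in, once; it reports no verdict.
The state is a dict: "clock": time; "qpos": joint angles; "qd": joint speeds; "effort": joint torques, N m; "position": TCP position; "ee_rot": TCP orientation; "contact_force": force on the tool from outside, world axes, zero at the start; "moment": the same for the moment, N m; "width": finger opening in m.
Only numpy, scipy, OpenCV 4.12 (cv2) and the standard library are available. Lean on these libraries where they do the work, as an engineer would, in place of code of your own. Each camera call takes 0.05 s, during which the arm holds its last target. There are 200 camera calls.

### The job

Take the steel key from its little stand and put it into the lock box on top of the pine cabinet; the keyway sits too deep to see, so feel for the angle at which the key drops in, and push it fully home. Then push the key's bow round clockwise until the cabinet door springs ajar and the bow lies along the index line on the lock box. Leave the key in the lock, and leave the menorah, the bowl and the dreidels where they are.

Things in the scene. Friction and masses are not known exactly. Their poses are not given: they have to be found in the camera images.
- key: Loose steel key, 68 mm tall, 70-140 g, upright in the stand, blade down, collar resting on the stand's top. Origin: centre of the blade's tip (bottom); z up along the key. From the tip: 0-3 mm lead-in 10 x 3.4 mm; to 24 mm flat blade 12 mm (key x) by 5 mm (key y); to 34 mm round shank 13.4 mm dia; to 38 mm collar 22 mm dia; then the bow. A half turn about z works the same.
- key_bow (a point): Centre of the key's bow, 53 mm above the tip: a flat steel plate 56 mm wide (key x), 10 mm thick (key y), 30 mm high (38 to 68 mm above the tip). Same axes as the key. Grip it across its thickness, or push on its broad side near an end to turn the key.
- stand: Fixed dark wooden block 60 x 60 x 40 mm with a vertical 15.5 mm round hole in its top centre that holds the key. Origin: centre of its underside, z up.
- lock_mouth (a point): Centre of the key hole's mouth in the flat top, 226 mm above the ledge, of the steel lock box (64 x 64 x 46 mm high) on the cabinet's top. z up; x runs along the black index line engraved either side of the hole and points to the cabinet's back. The hole is a 15 mm round bore with a 2 mm chamfer, 12 mm deep, over the turning cylinder. Key home: collar on the lock box, tip 34 mm below here.
- keyway (a point): On the lock's axis, 12 mm below the mouth: the cylinder's face, with the keyway slot 13.6 x 6.6 mm. A key more than about 0.1 rad off stops with its tip here. Axes of the lock box: they do NOT show the slot's angle, which is not reported: at the start its long side lies anywhere from 1.3 to 2.5 rad anticlockwise (from above) of the index line. Key-to-slot play: up to 0.15 rad.
- lock_axis (a point): Bottom of the lock box, on the lock's axis, 180 mm above the ledge. The cylinder turns stiffly (0.08 N m) and stays where left. It turns clockwise from its start to the index line (angle 0); stops lie 0.45 rad past the line and, anticlockwise, at 2.7 rad. The catch frees the door when the cylinder is about 0.4 rad short of the line.
- cabinet: Fixed pine cabinet, 180 mm deep (x), 220 mm wide (y), 180 mm high, without the lock box and door. Origin: centre of its underside; its front faces -x of its own frame. The lock's axis stands 45 mm to -x and 45 mm to -y of this origin.
- door (a joint): Swing door of the cabinet, a 14 mm pine panel 220 x 180 mm on its front, hinged on its +y edge; rad, 0 shut, grows as it swings out towards the robot, to 0.45. A light spring opens it once the catch is released.
- door_edge (a point): Upper outer corner of the door's free edge, 180 mm above the ledge.
- menorah: Loose glass menorah with eight clear cups in a row on a steel drip plate 90 x 280 mm (long along its y), 85 mm high. Bystander. Origin: centre of its underside.
- bowl: Loose green ceramic bowl, 120 mm across, 50 mm high. Bystander. Origin: centre of its underside.
- dreidel_a: Loose clear acrylic dreidel lying on its side, 28 mm square body, about 60 mm long along its x. Bystander. Origin: under the body's centre.
- dreidel_b: Another dreidel, the same. Bystander.
Mind the look-alikes: they are no part of the job. There is more than one size of the key; the one meant has the size given above.

How it is judged:
By the outcome, as a careful person would: the job done as asked, in the order asked, and still so for the second after the job is handed in, with the robot touching nothing.
It also fails if it takes over 61 s, if anything falls off the work surface, if the arm or the gripper's body presses on something with over 40 N, if the wrist force passes 120 N, or if a joint passes its speed limit or range.

## Working session

There is one attempt and no reset: what is moved stays moved. The work goes in short steps, Python scripts to look and compute and a tool call to move; the robot and the scene stay as the last step left them, time stands still between calls to the robot, and variables do not carry over. Pictures are saved under pics/ and viewed, about 8 in all and at most 12, crops included, and the job is handed in when it is done.

Besides the shell and the picture viewer there is one more tool, called after "Call:" as name(argument=value, ...), one argument or row to a line, values as JSON. arm_command: Moves the arm, as the interface text tells. Shifts and turns lie within -1 to 1; 1 stands for 0.1 m of shift or pi rad of turn. Its arguments: {"type":"object","properties":{"series":{"type":"string"},"squeeze":{"type":"number"}},"required":["series"]}

```bash
mkdir -p pics; ls; python3 - <<'E'
from rig import manip,get_image,get_calibration
import cv2
print(manip.get_state())
for n in("scene","side","wrist"):
    im=get_image(n); cv2.imwrite(f"pics/{n}0.png",im[:,:,::-1]); print(n,get_calibration(n))
E
```

```text
pics
{'clock': 0.0, 'qpos': array([-1.25400702e+00,  2.76606403e-01,  1.50613785e+00, -6.75227717e-06,
        1.36070785e+00, -1.20981790e-01]), 'qd': array([ 1.47724275e-04,  9.31029086e-04, -9.98238815e-04, -7.12637118e-04,
        9.19141959e-05, -3.73410116e-04]), 'effort': array([-2.62593458e-03, -4.16789138e+01, -2.45811832e+01, -5.45319799e-04,
        1.10081464e-02, -7.36505683e-07]), 'position': array([ 0.24356881, -0.52020105,  0.1940314 ]), 'ee_rot': array([-0.15288889, -0.69016826, -0.15419697,  0.69030143]), 'contact_force': array([ 0.06571368,  0.59076461, -0.08591004]), 'moment': array([-0.00443784, -0.03179893, -0.02653567]), 'width': 0.08526962776401364}
scene {'fx': 533.9450317363454, 'fy': 533.9450317363454, 'cx': 315.46388378448245, 'cy': 225.38068997311692, 'cam_to_world': array([[ 0.43426324,  0.56724751, -0.69974689,  1.38625916],
       [ 0.90069066, -0.26213474,  0.34647037, -0.43776327],
       [ 0.01310649, -0.78071483, -0.62475001,  0.9310083 ],
       [ 0.        ,  0.        ,  0.        ,  1.        ]])}
side {'fx': 564.7305244439723, 'fy': 564.7305244439723, 'cx': 316.6787445400089, 'cy': 246.8906586061084, 'cam_to_world': array([[-0.96939952, -0.13951796,  0.20198839,  0.17782739],
       [-0.24507356,  0.59782127, -0.76324877,  1.29811275],
       [-0.01426605, -0.789395  , -0.61371981,  1.21648335],
       [ 0.        ,  0.        ,  0.        ,  1.        ]])}
wrist {'fx': 371.64829954431775, 'fy': 371.64829954431775, 'cx': 320.45575699164294, 'cy': 242.50336289664435, 'tool_from_camera': array([[ 6.74844064e-04, -3.21441204e-01,  9.46929299e-01,
        -1.78655479e-01],
       [ 9.99999703e-01,  5.68767460e-04, -5.19593772e-04,
         3.16214161e-04],
       [-3.71563724e-04,  9.46929368e-01,  3.21441492e-01,
        -8.25213593e-02],
       [ 0.00000000e+00,  0.00000000e+00,  0.00000000e+00,
         1.00000000e+00]])}
```

View pics/scene0.png

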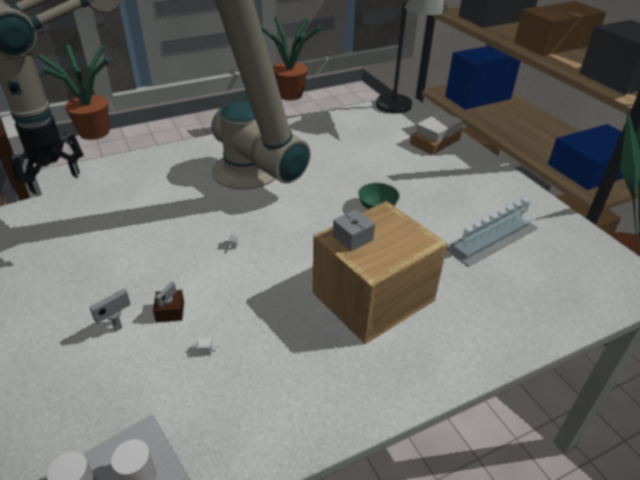

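View pics/side0.png

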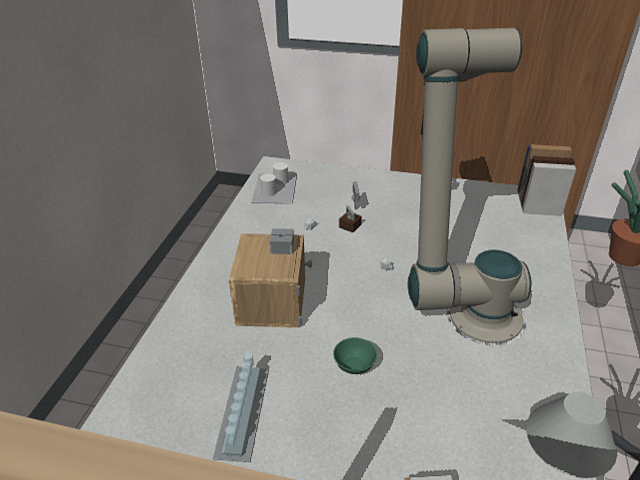

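Scene view: the candidates for the key are the one in the dark stand at (166,293) and a bigger one standing freely at (110,307). The description (stand, 68 mm) picks (166,293). The lock box is at (354,230), the dreidels at (232,242) and (204,346), the bowl at (379,197) and the menorah at (490,232). One close crop to check.

```bash
cat > h.py <<'E'
import numpy as np, cv2
from rig import manip,get_image,get_calibration
from scipy.spatial.transform import Rotation as R
def ray(n,uv):
    c=get_calibration(n); 
    if n!="wrist":
        d=np.array([(uv[0]-c["cx"])/c["fx"],(uv[1]-c["cy"])/c["fy"],1]); T=c["cam_to_world"]
    else:
        v=np.array([uv[0]-c["cx"],uv[1]-c["cy"]]); r=np.hypot(*v); a=r/c["fx"]
        d=np.r_[v/max(r,1e-9)*np.sin(a),np.cos(a)]; T=tool()@c["tool_from_camera"]
    return T[:3,3],T[:3,:3]@d
def tool():
    s=manip.get_state(); q=s["ee_rot"]; T=np.eye(4); T[:3,:3]=R.from_quat(np.r_[q[1:],q[0]]).as_matrix(); T[:3,3]=s["position"]; return T
def onz(n,uv,z):
    o,d=ray(n,uv); return o+d*(z-o[2])/d[2]
def tri(a,ua,b,ub):
    A=[];B=[]
    for n,u in((a,ua),(b,ub)):
        o,d=ray(n,u); d/=np.linalg.norm(d); P=np.eye(3)-np.outer(d,d); A.append(P);B.append(P@o)
    return np.linalg.lstsq(np.vstack(A),np.hstack(B),rcond=None)[0]
def proj(n,p):
    c=get_calibration(n); 
    T=c["cam_to_world"] if n!="wrist" else tool()@c["tool_from_camera"]
    q=np.linalg.inv(T)@np.r_[p,1]
    if n!="wrist": return np.array([c["cx"]+c["fx"]*q[0]/q[2],c["cy"]+c["fy"]*q[1]/q[2]])
    r=np.hypot(q[0],q[1]); a=np.arctan2(r,q[2]); return np.array([c["cx"],c["cy"]])+c["fx"]*a*q[:2]/r
E
python3 - <<'E'
from h import *
s=cv2.imread("pics/scene0.png");d=cv2.imread("pics/side0.png")
a=cv2.resize(s[275:335,80:200],(480,240),interpolation=cv2.INTER_CUBIC)
b=cv2.resize(s[200:260,310:390],(320,240),interpolation=cv2.INTER_CUBIC)
e=cv2.resize(d[175:235,300:420],(480,240),interpolation=cv2.INTER_CUBIC)
f=cv2.resize(d[215:275,250:330],(320,240),interpolation=cv2.INTER_CUBIC)
cv2.imwrite("pics/crop1.png",np.vstack([np.hstack([a,b]),np.hstack([e,f])]))
print(onz("scene",(168,300),.04),tri("scene",(166,292),"side",(350,214)))
print(tri("scene",(354,222),"side",(282,234)),onz("scene",(354,222),.226),onz("side",(282,234),.226))
for p in [(334,214),(354,211),(374,230),(354,240)]: pass
print("cab top corners",[onz("scene",p,.18).round(3) for p in((314,238),(372,271),(445,243),(388,206))])
E
```

```text
[ 0.4917083  -0.36396015  0.04      ] [ 0.48780929 -0.36199094  0.05807478]
[0.61929505 0.03202967 0.22651687] [0.6207186  0.03288152 0.226     ] [0.61859995 0.02951219 0.226     ]
cab top corners [array([ 0.584, -0.043,  0.18 ]), array([0.728, 0.019, 0.18 ]), array([0.718, 0.208, 0.18 ]), array([0.551, 0.166, 0.18 ])]
```

View pics/crop1.png

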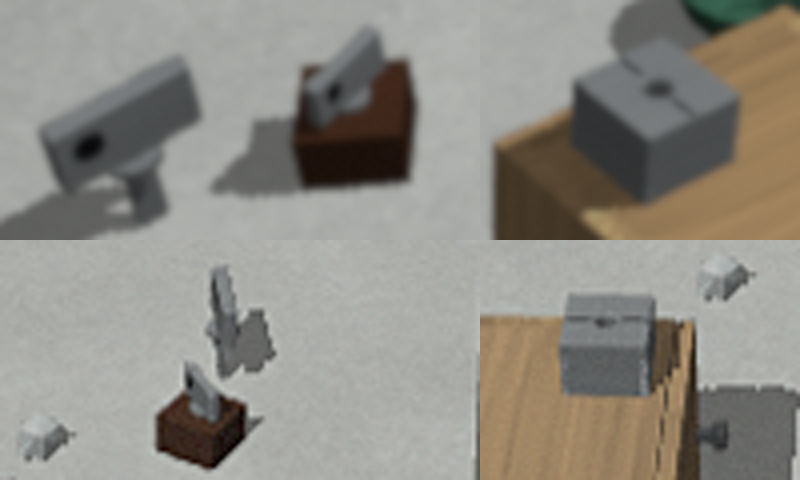

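The left crop shows the bigger loose key at left and the right key in the dark stand. The right crop shows the lock box, hole at scene (354.7,222.5) and side (281,235.5). Index line ends are at scene (345.5,215.5) and (364.2,228).

```bash
cat >> h.py <<'E'
def rows(pos,yaw):
    """tool down, jaw axis (tool y) at world yaw; prints total shift/turn in tool units"""
    T=tool(); y=np.array([np.cos(yaw),np.sin(yaw),0]); x=np.array([0,0,-1.]); G=np.c_[x,y,np.cross(x,y)]
    w=R.from_matrix(T[:3,:3].T@G).as_rotvec()/np.pi
    dp=T[:3,:3].T@(np.asarray(pos)-T[:3,3])*10
    print("shift",dp.round(3),"turn",w.round(4),"jaw yaw now",np.arctan2(T[1,1],T[0,1]).round(3), "rows",np.abs(dp).max()/.4,np.abs(w).max()/.039)
E
python3 - <<'E'
from h import *
hole=tri("scene",(354.7,222.5),"side",(281,235.5));print("hole",hole)
a,b=onz("scene",(345.5,215.5),.226),onz("scene",(364.2,228),.226);v=b-a;print(a,b,"index yaw",np.arctan2(v[1],v[0]),np.linalg.norm(v))
print(tool().round(3))
rows([0.488,-0.362,0.24],np.arctan2(tool()[1,1],tool()[0,1]))
E
```

```text
hole [0.62034726 0.03476629 0.2238796 ]
[0.59306249 0.02716592 0.226     ] [0.64760305 0.04251285 0.226     ] index yaw 0.2742930552654369 0.05665864037269123
[[-0.     0.424 -0.906  0.244]
 [ 0.001 -0.906 -0.424 -0.52 ]
 [-1.    -0.001 -0.     0.194]
 [ 0.     0.     0.     1.   ]]
shift [-0.457 -0.399 -2.884] turn [-0.     -0.0001  0.0004] jaw yaw now -1.133 rows 7.211165337185744 0.01142892104217016
```

Call:
arm_command(
  series="-0.057 -0.05 -0.36 0 0 0 1;-0.057 -0.05 -0.36 0 0 0 1;-0.057 -0.05 -0.36 0 0 0 1;-0.057 -0.05 -0.36 0 0 0 1;-0.057 -0.05 -0.36 0 0 0 1;-0.057 -0.05 -0.36 0 0 0 1;-0.057 -0.05 -0.36 0 0 0 1;-0.057 -0.05 -0.36 0 0 0 1;0 0 0 0 0 0 1",
)

```text
clock: 0.9
position: [0.4935, -0.3585, 0.2412]
ee_rot: [0.155, 0.692, 0.156, -0.688]
contact_force: [-0.2, -0.1, -1.1]
width: 0.0856
```

```bash
python3 - <<'E'
from h import *
s=manip.get_state();print(s["clock"],s["position"],s["contact_force"],proj("wrist",[.488,-.362,.074]))
im=get_image("wrist");cv2.imwrite("pics/w1.png",im[:,:,::-1])
E
```

```text
0.9 [ 0.49352019 -0.35853139  0.24117721] [-0.180494   -0.13800958 -1.10921741] [321.00245295 215.43452346]
```

View pics/w1.png

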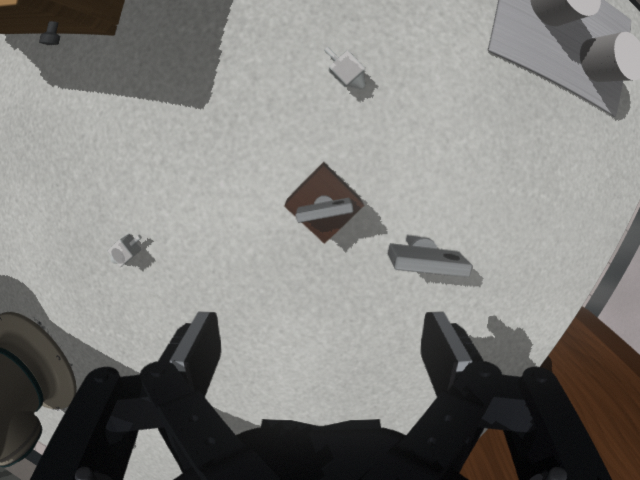

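The wrist view shows the stand at about (324,203) with the key's bow across it from (297,214) to (352,206). The bigger decoy is at (430,257), clear of the finger path. Zooming in to measure.

```bash
python3 - <<'E'
from h import *
im=cv2.imread("pics/w1.png");c=cv2.resize(im[155:255,270:380],None,fx=6,fy=6,interpolation=cv2.INTER_CUBIC)[:600]
cv2.imwrite("pics/w1c.png",c)
hs=cv2.cvtColor(im,cv2.COLOR_BGR2HSV)
m=np.zeros(im.shape[:2],np.uint8);m[160:250,280:370]=1
g=(m>0)&(hs[:,:,1]<45)&(im.max(2)>60)
d=((m>0)&(hs[:,:,1]>100)).astype(np.uint8)
ys,xs=np.nonzero(d);print("stand box",cv2.minAreaRect(np.c_[xs,ys].astype(np.float32)))
E
```

```text
stand box ((329.6499938964844, 232.9500274658203), (1.5811387300491333, 5.0596442222595215), 71.56504821777344)
```

View pics/w1c.png

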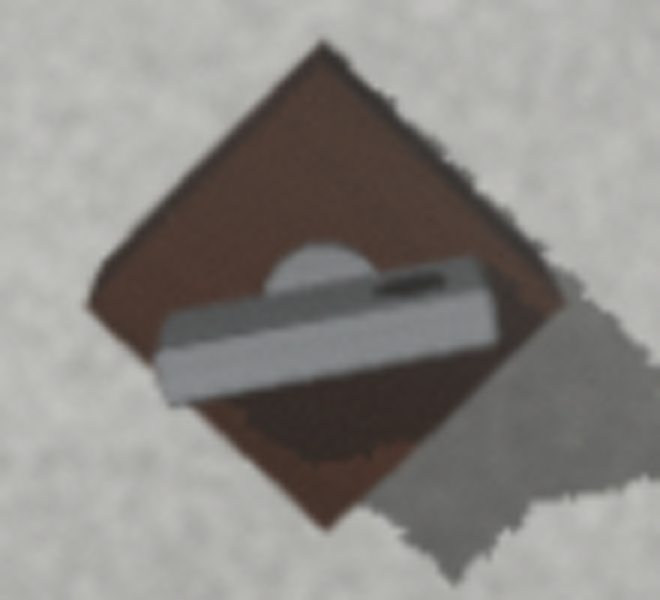

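The bright lower strip is the bow's top face, corners (157,350), (490,290), (498,343), (172,405) in the crop. The collar shows behind it.

```bash
python3 - <<'E'
from h import *
P=np.array([(157,350),(490,290),(498,343),(172,405)])/6+[270,155]
W=np.array([onz("wrist",p,.074) for p in P]);c=W.mean(0)
v=(W[1]-W[0]+W[2]-W[3])/2;u=(W[3]-W[0]+W[2]-W[1])/2
yw=np.arctan2(v[1],v[0]);print(c,"len",np.linalg.norm(v),np.linalg.norm(u),"key yaw",yw)
S=np.array([(323,38),(563,303),(325,530),(88,303)])/6+[270,155]
print("stand centre",np.mean([onz("wrist",p,.04) for p in S],0))
for k in(yw+np.pi/2,yw-np.pi/2): rows([c[0],c[1],.052],k)
E
```

```text
[ 0.48823136 -0.36622035  0.074     ] len 0.05359138024209711 0.00910274449886872 key yaw -0.9380147074833728
stand centre [ 0.48862837 -0.36570009  0.04      ]
shift [1.886 0.043 0.047] turn [-5.605e-01 -2.000e-04 -4.000e-04] jaw yaw now -1.128 rows 4.714112391518527 14.371293706013626
shift [1.886 0.043 0.047] turn [ 4.395e-01 -4.000e-04  2.000e-04] jaw yaw now -1.128 rows 4.714112391518527 11.26972829213455
```

Call:
arm_command(
  series="0.12 0.0036 0.004 -0.038 0 0 1;0.12 0.0036 0.004 -0.038 0 0 1;0.12 0.0036 0.004 -0.038 0 0 1;0.12 0.0036 0.004 -0.038 0 0 1;0.12 0.0036 0.004 -0.038 0 0 1;0.12 0.0036 0.004 -0.038 0 0 1;0.12 0.0036 0.004 -0.038 0 0 1;0.12 0.0036 0.004 -0.038 0 0 1;0.12 0.0036 0.004 -0.038 0 0 1;0.12 0.0036 0.004 -0.038 0 0 1;0 0 0 -0.038 0 0 1;0 0 0 -0.038 0 0 1",
)

```text
clock: 1.95
position: [0.4862, -0.3677, 0.1188]
ee_rot: [0.569, 0.418, 0.571, -0.419]
contact_force: [0.0, 0.8, -0.2]
width: 0.0855
```

```bash
python3 - <<'E'
from h import *
print(manip.get_state()["clock"]);rows([.4883,-.3661,.049],.633)
E
```

```text
1.95
shift [ 0.698  0.026 -0.007] turn [-0.1046 -0.001   0.0006] jaw yaw now 0.304 rows 1.7456774122655927 2.6830226340711265
```

Call:
arm_command(
  series="0.1 0.01 0 -0.035 0 0 1;0.12 0.01 0 -0.035 0 0 1;0.12 0.006 0 -0.035 0 0 1;0.12 0 0 0 0 0 1;0.12 0 0 0 0 0 1;0.12 0 0 0 0 0 1;0 0 0 0 0 0 1;0 0 0 0 0 0 -1;0 0 0 0 0 0 -1;0 0 0 0 0 0 -1;0 0 0 0 0 0 -1;0 0 0 0 0 0 -1",
  squeeze=60,
)

```text
clock: 2.95
position: [0.491, -0.3669, 0.0512]
ee_rot: [0.631, 0.32, 0.63, -0.321]
contact_force: [0.8, -0.8, 0.2]
width: 0.0262
```

Call:
arm_command(
  series="0 0 0 0 0 0 -1;0 0 0 0 0 0 -1;0 0 0 0 0 0 -1;0 0 0 0 0 0 -1",
)

```text
clock: 3.28
position: [0.4908, -0.3665, 0.0506]
ee_rot: [0.63, 0.321, 0.63, -0.321]
contact_force: [-0.3, 0.5, 0.1]
width: -0.0001
```

```bash
python3 - <<'E'
from h import *
s=manip.get_state();print(s["clock"],s["width"],s["contact_force"],s["moment"]);rows([.4883,-.3661,.049],.633)
E
```

```text
3.2833 -0.00014212531804952552 [-0.28988454  0.53723721  0.12340663] [ 0.01026467 -0.02188564  0.00987462]
shift [ 0.016 -0.018 -0.018] turn [-0.0011  0.      0.    ] jaw yaw now 0.63 rows 0.044799092472971355 0.028462497569081688
```

The fingers closed on nothing, so I need to look.

```bash
python3 - <<'E'
from h import *
w=get_image("wrist")[:,:,::-1];s=get_image("scene")[:,:,::-1]
print(proj("scene",[.4883,-.3661,.04]),proj("scene",manip.get_state()["position"]))
c=cv2.resize(s[260:340,70:220],(640,341),interpolation=cv2.INTER_CUBIC)
o=np.vstack([cv2.resize(w[100:420,120:520],(320,256)).repeat(1,0),]) 
cv2.imwrite("pics/m2.png",np.hstack([cv2.resize(w,(400,300)),cv2.resize(c,(400,300))]))
E
```

```text
[166.69649333 299.29292793] [166.04943239 296.82483301]
```

View pics/m2.png

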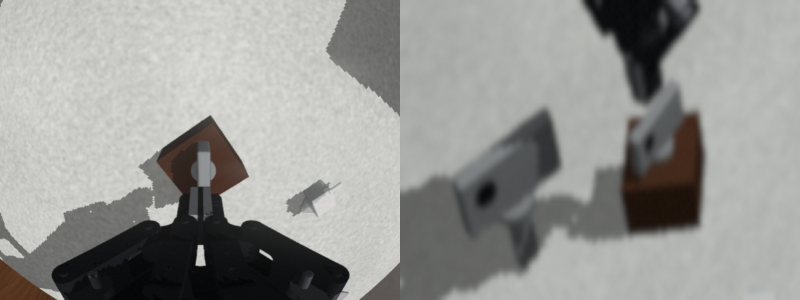

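The fingers seem either higher or further back than the reported TCP. One sharper composite from the images at this pose should settle it.

```bash
python3 - <<'E'
from h import *
w=get_image("wrist")[:,:,::-1].copy();s=get_image("scene")[:,:,::-1];d=get_image("side")[:,:,::-1]
p=manip.get_state()["position"];print(proj("wrist",p),proj("scene",p),proj("side",p))
a=cv2.resize(w[170:370,220:420],(400,400),interpolation=cv2.INTER_CUBIC)
b=cv2.resize(s[265:325,130:190],(400,400),interpolation=cv2.INTER_CUBIC)
c=cv2.resize(d[175:235,320:380],(400,400),interpolation=cv2.INTER_CUBIC)
cv2.imwrite("pics/m3.png",cv2.resize(np.hstack([a,b,c]),(798,266),interpolation=cv2.INTER_AREA))
E
```

```text
[320.93112571 281.9393271 ] [166.01455051 296.83038414] [350.09170953 214.26207013]
```

View pics/m3.png

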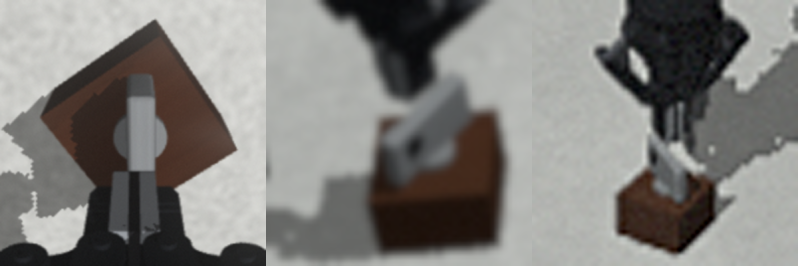

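```bash
python3 - <<'E'
from h import *
t=tri("scene",(162.5,287),"side",(352,208));p=manip.get_state()["position"];print(t,p,t-p)
T=tool();o,d=ray("wrist",(320,298));q=T[:3,:3].T@(o-p);e=T[:3,:3].T@d;print("wrist ray at tool z=0",q-e*q[2]/e[2])
print(manip.get_state()["qpos"])
E
```

```text
[ 0.48482534 -0.36866038  0.0772797 ] [ 0.49074571 -0.36652877  0.05051237] [-0.00592037 -0.00213161  0.02676733]
wrist ray at tool z=0 [-0.01856474 -0.0004692   0.        ]
[-7.54991408e-01  4.39878473e-01  1.63165284e+00 -1.00180081e-04
  1.06999991e+00 -1.38442216e+00]
```

```bash
python3 - <<'E'
import h;from h import *
from scipy.optimize import least_squares
T=np.eye(4);T[:3,:3]=R.from_quat([.692,.156,-.688,.155]).as_matrix();T[:3,3]=[.49352,-.35853,.24118];h.tool=lambda:T
S=np.array([(323,38),(563,303),(325,530),(88,303)])/6+[270,155]
W=np.array([onz("wrist",p,.04) for p in S]);print([np.linalg.norm(W[i]-W[i-1]).round(4) for i in range(4)])
for n in("scene","side"):print(n,proj(n,[.4886,-.3657,.04]))
# stand top corners in scene/side crops (crop1)
A=np.array([(300,65),(408,60),(412,128),(296,135)])/4+[80,275]
W=np.array([onz("scene",p,.04) for p in A]);print("scene",W.mean(0),[np.linalg.norm(W[i]-W[i-1]).round(4) for i in range(4)])
B=np.array([(195,388),(246,402),(212,437),(157,420)])/4+[0,0];B=np.array([(195,388-240),(246,402-240),(212,437-240),(157,420-240)])/4+[300,175]
W=np.array([onz("side",p,.04) for p in B]);print("side",W.mean(0),[np.linalg.norm(W[i]-W[i-1]).round(4) for i in range(4)])
E
```

```text
[np.float64(0.0619), np.float64(0.0626), np.float64(0.0591), np.float64(0.059)]
scene [166.90423469 299.32611641]
side [350.56122016 216.84684584]
scene [ 0.48945781 -0.36221598  0.04      ] [np.float64(0.0548), np.float64(0.0613), np.float64(0.0541), np.float64(0.0635)]
side [ 0.48702083 -0.35929759  0.04      ] [np.float64(0.0623), np.float64(0.0512), np.float64(0.0638), np.float64(0.0555)]
```

The wrist camera's height agrees with the scene (stand side measures 60 mm). The visible fingertips, though, sit about 25 mm short of the reported TCP, so the jaws shut just above the bow. I'll open, shift +2.5 mm in y, and go about 20 mm lower while watching the force.

Call:
arm_command(
  series="-0.05 0.025 -0.018 0 0 0 0.1;0 0 0 0 0 0 0.1;0 0 0 0 0 0 0.1;0 0 0 0 0 0 0.1;0 0 0 0 0 0 0.1;0 0 0 0 0 0 0.1;0.05 0 0 0 0 0 0.1;0.06 0 0 0 0 0 0.1;0.06 0 0 0 0 0 0.1;0.05 0 0 0 0 0 0.1;0.02 0 0 0 0 0 0.1;0 0 0 0 0 0 0.1",
)

```text
clock: 4.53
position: [0.4912, -0.3631, 0.0304]
ee_rot: [0.63, 0.321, 0.631, -0.32]
contact_force: [-0.8, 0.2, -0.7]
width: 0.0469
```

Call:
arm_command(
  series="0 0 0 0 0 0 -1;0 0 0 0 0 0 -1;0 0 0 0 0 0 -1;0 0 0 0 0 0 -1;0 0 0 0 0 0 -1;0 0 0 0 0 0 -1",
  squeeze=60,
)

```text
clock: 5.03
position: [0.492, -0.3639, 0.0321]
ee_rot: [0.631, 0.321, 0.63, -0.321]
contact_force: [1.1, -0.6, 2.1]
width: 0.0076
```

```bash
python3 - <<'E'
from h import *
s=manip.get_state();print(s["contact_force"],s["moment"],s["qpos"],s["width"])
w=get_image("wrist")[:,:,::-1];sc=get_image("side")[:,:,::-1]
a=cv2.resize(w[170:370,220:420],(400,400),interpolation=cv2.INTER_CUBIC)
b=cv2.resize(sc[175:235,320:380],(400,400),interpolation=cv2.INTER_CUBIC)
cv2.imwrite("pics/m4.png",np.hstack([a,b]))
E
```

```text
[ 1.09893283 -0.56546647  2.12802162] [ 0.02509192  0.02316594 -0.01465664] [-7.50428589e-01  4.57087888e-01  1.65551642e+00 -3.72679865e-05
  1.02776265e+00 -1.37981742e+00] 0.007579088285232268
```

Call:
arm_command(
  series="0 0 0 0 0 0 -1;0 0 0 0 0 0 -1",
)

```text
clock: 5.3
position: [0.4921, -0.3639, 0.032]
ee_rot: [0.631, 0.321, 0.63, -0.321]
contact_force: [-0.1, -0.3, 4.0]
width: 0.0074
```

View pics/m4.png

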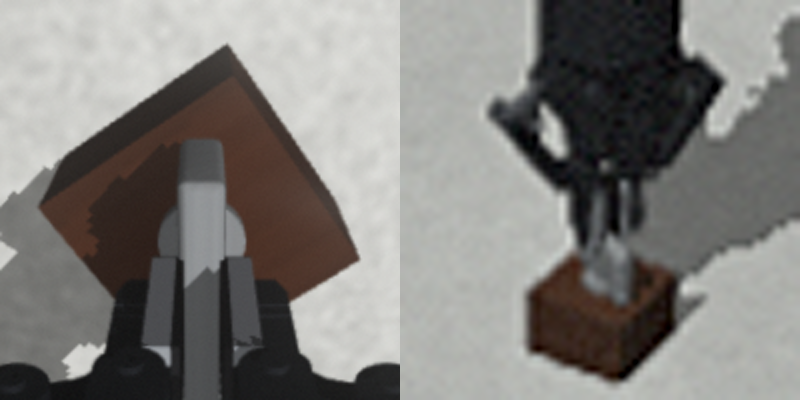

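The jaws now straddle the bow at mid-length, with the bow upright and the collar at (203,232) in the left panel. Lift next, then transit.

Call:
arm_command(
  series="-0.1 0 0 0 0 0 -1;-0.2 0 0 0 0 0 -1;-0.3 0 0 0 0 0 -1;-0.35 0 0 0 0 0 -1;-0.35 0 0 0 0 0 -1;-0.35 0 0 0 0 0 -1;-0.35 0 0 0 0 0 -1;-0.35 0 0 0 0 0 -1;-0.3 0 0 0 0 0 -1",
)

```text
clock: 6.05
position: [0.4913, -0.3632, 0.2991]
ee_rot: [0.63, 0.321, 0.63, -0.321]
contact_force: [0.3, 0.1, -1.6]
width: 0.0074
```

```bash
python3 - <<'E'
from h import *
s=manip.get_state();print(s["clock"],s["contact_force"],s["width"]);rows([.6205,.034,.30],.633);rows([.6205,.034,.30],-.03)
E
```

```text
6.05 [ 0.26133018  0.1214737  -1.6167932 ] 0.007440664478179747
shift [-0.01   3.383 -2.45 ] turn [-0.0011  0.0002 -0.    ] jaw yaw now 0.629 rows 8.45644148282857 0.028938409526537617
shift [-0.01   3.383 -2.45 ] turn [ 2.099e-01  2.000e-04 -1.000e-04] jaw yaw now 0.629 rows 8.45644148282857 5.3823294806681865
```

Call:
arm_command(
  series="0 0.3 -0.22 0 0 0 -1;0 0.31 -0.22 0 0 0 -1;0 0.31 -0.22 0 0 0 -1;0 0.31 -0.22 0 0 0 -1;0 0.31 -0.22 0 0 0 -1;0 0.31 -0.22 0 0 0 -1;0 0.31 -0.22 0 0 0 -1;0 0.31 -0.22 0 0 0 -1;0 0.31 -0.22 0 0 0 -1;0 0.31 -0.22 0 0 0 -1;0 0.29 -0.23 0 0 0 -1;0 0 0 0 0 0 -1",
)

```text
clock: 7.05
position: [0.6225, 0.0393, 0.2956]
ee_rot: [0.63, 0.32, 0.633, -0.317]
contact_force: [-0.0, -0.8, -1.3]
width: 0.0073
```

Call:
arm_command(
  series="0.04 0 0 0.035 0 0 -1;0.04 0 0 0.035 0 0 -1;0.04 0 0 0.035 0 0 -1;0.04 0 0 0.035 0 0 -1;0.04 0 0 0.035 0 0 -1;0.04 0 0 0.035 0 0 -1;0 0 0 0 0 0 -1;0 0 0 0 0 0 -1",
)

```text
clock: 7.72
position: [0.6212, 0.0317, 0.272]
ee_rot: [-0.493, -0.506, -0.493, 0.507]
contact_force: [0.3, -0.2, -0.9]
width: 0.0076
```

```bash
python3 - <<'E'
from h import *
s=manip.get_state();print(s["clock"],s["contact_force"],s["width"],s["qpos"]);rows([.6205,.034,.26],-.03)
w=get_image("wrist")[:,:,::-1];print(proj("wrist",[.6205,.034,.226]))
sc=get_image("scene")[:,:,::-1];sd=get_image("side")[:,:,::-1]
for n,i in zip("wsd",(w,sc,sd)):cv2.imwrite(f"pics/h1{n}.png",i)
f=lambda i,x,y,k:cv2.resize(i[y-k:y+k,x-k:x+k],(400,400),interpolation=cv2.INTER_CUBIC)
cv2.imwrite("pics/h1.png",cv2.resize(np.vstack([np.hstack([f(w,320,265,100),f(sc,352,205,40)]),np.hstack([f(sd,283,215,40),cv2.resize(w,(400,400))])]),(600,600),interpolation=cv2.INTER_AREA))
E
```

```text
7.7167 [ 0.33908323 -0.21989171 -0.86839862] 0.007603877356138153 [-6.07705201e-02  3.19742557e-01  1.25399382e+00 -6.30422102e-05
  1.56959156e+00 -3.31720151e-02]
shift [ 0.12  -0.008 -0.023] turn [0.0008 0.     0.0006] jaw yaw now -0.028 rows 0.30121673234618246 0.019601564197088257
[319.03000239 248.1973748 ]
```

View pics/h1.png

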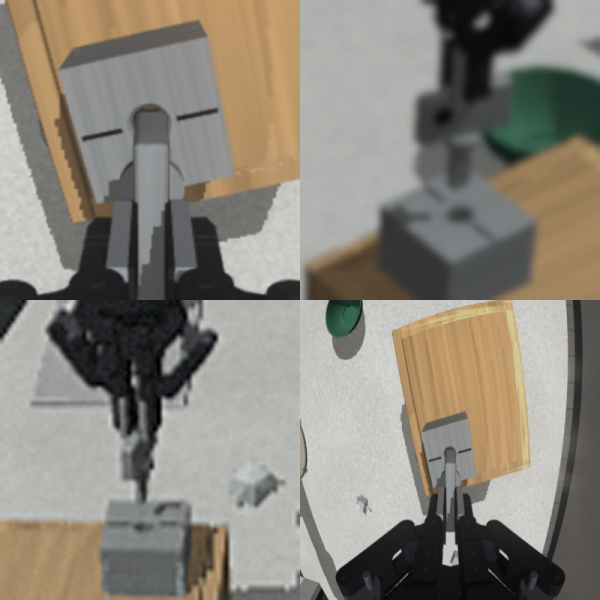

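The key's tip hangs right over the hole: wrist panel hole (151,124), index line from (83,138) to (217,110), bow end edge (152,143). In the scene view the tip is at (354.4,214.9) and the hole at (354.9,222.1). In the side view the tip is at (281.1,228.3) and the hole at (281.7,235).

```bash
python3 - <<'E'
from h import *
f=lambda x,y:(x/1.5+220,y/1.5+165)
T=tool();p=T[:3,3]
hw=onz("wrist",f(151,124.5),.226);a=onz("wrist",f(83,138),.226);b=onz("wrist",f(217,110.5),.226);v=a-b
print("hole wrist",hw,"line ends",a,b,"yaw",np.arctan2(v[1],v[0]),np.arctan2(-v[1],-v[0]),np.linalg.norm(v))
e=onz("wrist",f(152,143),p[2]-.026+.068);print("key axis (tool)",T[:3,:3].T@(e-p)+[0,0,.028])
ht=tri("scene",(354.9,222.1),"side",(281.7,235));tt=tri("scene",(354.4,214.9),"side",(281.1,228.3))
print("hole",ht,"tip",tt,"tip-TCP tool",T[:3,:3].T@(tt-p),"hole-tip",ht-tt, "tool",T[:3,:3].T@(ht-tt))
print("hole-TCP by wrist, tool",T[:3,:3].T@(hw-p))
E
```

```text
hole wrist [0.62194192 0.03400007 0.226     ] line ends [0.59219763 0.02858402 0.226     ] [0.65031819 0.03953461 0.226     ] yaw -2.955364197455421 0.18622845613437264 0.059143174846203614
key axis (tool) [-0.04200333  0.00025345 -0.00064373]
hole [0.61919091 0.03469833 0.22503547] tip [0.62083961 0.03119122 0.24667919] tip-TCP tool [ 0.0260702  -0.00101141  0.00055369] hole-tip [-0.0016487   0.00350711 -0.02164371] tool [ 0.021643   -0.00175233 -0.00346094]
hole-TCP by wrist, tool [ 4.67492323e-02  6.33765123e-06 -2.28805401e-03]
```

Call:
arm_command(
  series="0 -0.006 -0.026 0.015 0 0 -1;0.06 0 0 0 0 0 -1;0.06 0 0 0 0 0 -1;0.04 0 0 0 0 0 -1;0.04 0 0 0 0 0 -1;0.03 0 0 0 0 0 -1;0.03 0 0 0 0 0 -1;0.02 0 0 0 0 0 -1;0.02 0 0 0 0 0 -1;0 0 0 0 0 0 -1",
)

```text
clock: 8.7
position: [0.6212, 0.0344, 0.2421]
ee_rot: [-0.48, -0.519, -0.48, 0.519]
contact_force: [-0.4, 0.7, -0.5]
width: 0.0072
```

```bash
cat > st.py <<'E'
from h import *
s=manip.get_state();print(s["clock"],s["position"].round(4),"F",s["contact_force"].round(2),"M",s["moment"].round(3),"tip",(s["position"][2]-.026).round(4),"w",s["width"].round(4));rows([.6185,.0335,.22],-.03)
E
python3 st.py
```

```text
Traceback (most recent call last):
  File "st.py", line 2, in <module>
    s=manip.get_state();print(s["clock"],s["position"].round(4),"F",s["contact_force"].round(2),"M",s["moment"].round(3),"tip",(s["position"][2]-.026).round(4),"w",s["width"].round(4));rows([.6185,.0335,.22],-.03)
                                                                                                                                                                    ^^^^^^^^^^^^^^^^
AttributeError: 'float' object has no attribute 'round'
```

Call:
arm_command(
  series="0.015 0 0 0 0 0 -1;0.015 0 0 0 0 0 -1;0 0 0 0 0 0 -1",
)

```text
clock: 8.95
position: [0.6212, 0.0344, 0.2393]
ee_rot: [-0.48, -0.519, -0.48, 0.519]
contact_force: [-0.6, 0.1, -1.9]
width: 0.0077
```

```bash
sed -i 's/s\["width"\].round(4)/s["width"]/' st.py; python3 st.py
```

```text
8.95 [0.6212 0.0344 0.2393] F [-0.56  0.12 -1.9 ] M [ 0.015 -0.013  0.043] tip 0.2133 w 0.007740248233120417
shift [ 0.193 -0.027  0.011] turn [-0.0151  0.      0.0001] jaw yaw now -0.077 rows 0.48294062346440825 0.3870754905055983
```

Call:
arm_command(
  series="0.015 0 0 0 0 0 -1;0.015 0 0 0 0 0 -1;0 0 0 0 0 0 -1",
)

```text
clock: 9.2
position: [0.6214, 0.0344, 0.2367]
ee_rot: [0.48, 0.519, 0.48, -0.519]
contact_force: [-0.9, 0.7, 0.4]
width: 0.0077
```

```bash
python3 st.py
```

```text
9.2 [0.6214 0.0344 0.2367] F [-0.89  0.67  0.39] M [-0.017  0.041  0.002] tip 0.2107 w 0.007710677599965657
shift [ 0.167 -0.029  0.011] turn [-0.0151  0.     -0.0001] jaw yaw now -0.077 rows 0.4169103862937161 0.3871393401335579
```

Call:
arm_command(
  series="0.01 0 0 0 0 0 -1;0.01 0 0 0 0 0 -1;0 0 0 0 0 0 -1",
)

```text
clock: 9.45
position: [0.6219, 0.0344, 0.2361]
ee_rot: [0.481, 0.52, 0.48, -0.518]
contact_force: [-0.5, -0.2, 5.3]
width: 0.0072
```

```bash
python3 st.py
```

```text
9.45 [0.6219 0.0344 0.2361] F [-0.5  -0.16  5.28] M [0.054 0.182 0.001] tip 0.2101 w 0.0072193150095625925
shift [ 0.16  -0.034  0.011] turn [-0.0151  0.0001 -0.0009] jaw yaw now -0.077 rows 0.4010993886901179 0.38696984831598247
```

Call:
arm_command(
  series="0.015 0 0 0 0 0 -1;0 0 0 -0.016 0 0 -1;0 0 0 -0.016 0 0 -1;0 0 0 -0.016 0 0 -1;0 0 0 -0.016 0 0 -1",
)

```text
clock: 9.87
position: [0.621, 0.0344, 0.2323]
ee_rot: [0.53, 0.467, 0.531, -0.468]
contact_force: [-0.4, -0.3, -1.0]
width: 0.0072
```

```bash
python3 st.py
```

```text
9.8667 [0.621  0.0344 0.2323] F [-0.41 -0.34 -1.02] M [-0.014  0.073 -0.006] tip 0.2063 w 0.007221268928200275
shift [ 0.123 -0.026  0.006] turn [0.0497 0.     0.0004] jaw yaw now 0.126 rows 0.3082699668799765 1.2740488906467413
```

Contact was felt at the face, then the key dropped about 4 mm and the force vanished while sweeping to yaw 0.126. Pushing in.

Call:
arm_command(
  series="0.02 0 0 0 0 0 -1;0.02 0 0 0 0 0 -1;0.02 0 0 0 0 0 -1;0 0 0 0 0 0 -1",
)

```text
clock: 10.2
position: [0.6209, 0.0345, 0.2261]
ee_rot: [0.529, 0.468, 0.53, -0.469]
contact_force: [-0.5, -0.3, -0.7]
width: 0.0073
```

```bash
python3 st.py
```

```text
10.2 [0.6209 0.0345 0.2261] F [-0.54 -0.35 -0.72] M [ 0.035  0.12  -0.013] tip 0.2001 w 0.007311503276138638
shift [ 0.061 -0.025  0.007] turn [ 0.0487 -0.      0.0004] jaw yaw now 0.123 rows 0.15260628870550355 1.2480433671388562
```

Call:
arm_command(
  series="0.02 0 0 0 0 0 -1;0.02 0 0 0 0 0 -1;0.02 0 0 0 0 0 -1;0.02 0 0 0 0 0 -1;0.02 0 0 0 0 0 -1;0.01 0 0 0 0 0 -1;0 0 0 0 0 0 -1",
)

```text
clock: 10.78
position: [0.6213, 0.0344, 0.218]
ee_rot: [0.53, 0.468, 0.529, -0.468]
contact_force: [-3.5, -0.2, 7.4]
width: 0.0079
```

```bash
python3 st.py
```

```text
10.7833 [0.6213 0.0344 0.218 ] F [-3.52 -0.19  7.38] M [0.008 0.626 0.031] tip 0.192 w 0.00793521123293515
shift [-0.02  -0.029  0.006] turn [ 0.0489  0.0001 -0.0005] jaw yaw now 0.124 rows 0.07188359305082703 1.2536490535104974
```

Call:
arm_command(
  series="0 -0.006 0 0 0 0 -1;0 -0.006 0 0 0 0 -1;0 0 0 0 0 0 -1",
)

```text
clock: 11.03
position: [0.6212, 0.0344, 0.218]
ee_rot: [0.531, 0.469, 0.529, -0.467]
contact_force: [-0.5, 0.6, 5.9]
width: 0.0078
```

```bash
python3 st.py
```

```text
11.0333 [0.6212 0.0344 0.218 ] F [-0.54  0.61  5.93] M [ 0.057  0.231 -0.026] tip 0.192 w 0.0078385548340034
shift [-0.02  -0.028  0.006] turn [ 0.0489  0.0001 -0.0013] jaw yaw now 0.124 rows 0.06883407624720853 1.2537860080866248
```

Call:
arm_command(
  series="0.01 0 0 0 0 0 -1;0.01 0 0 0 0 0 -1;0.01 0 0 0 0 0 -1;0 0 0 0 0 0 -1",
)

```text
clock: 11.37
position: [0.6215, 0.0344, 0.2179]
ee_rot: [0.532, 0.47, 0.528, -0.467]
contact_force: [-3.8, 0.2, 16.4]
width: 0.0074
```

```bash
python3 st.py; python3 - <<'E'
from h import *
sc=get_image("scene")[:,:,::-1];sd=get_image("side")[:,:,::-1];w=get_image("wrist")[:,:,::-1]
f=lambda i,x,y,k:cv2.resize(i[y-k:y+k,x-k:x+k],(400,400),interpolation=cv2.INTER_CUBIC)
cv2.imwrite("pics/i1.png",cv2.resize(np.hstack([f(sc,354,215,30),f(sd,282,225,30),f(w,320,260,100)]),(798,266),interpolation=cv2.INTER_AREA))
E
```

```text
11.3667 [0.6215 0.0344 0.2179] F [-3.78  0.25 16.36] M [ 0.076  0.749 -0.008] tip 0.1919 w 0.007413237786250704
shift [-0.021 -0.03   0.005] turn [ 0.0489  0.0002 -0.0022] jaw yaw now 0.124 rows 0.0755984349341551 1.2542366620953096
```

Firm stop with the tip at 0.192, which is exactly home (0.226 − 0.034). Easing the press, then turning clockwise.

Call:
arm_command(
  series="-0.02 0 0 0 0 0 -1;-0.01 0 0 0 0 0 -1;0 0 0 0.02 0 0 -1;0 0 0 0.025 0 0 -1;0 0 0 0.025 0 0 -1;0 0 0 0.03 0 0 -1;0 0 0 0.03 0 0 -1;0 0 0 0.03 0 0 -1;0 0 0 0 0 0 -1",
  squeeze=90,
)

```text
clock: 12.27
position: [0.6208, 0.0346, 0.2181]
ee_rot: [0.397, 0.587, 0.396, -0.585]
contact_force: [-2.6, 1.2, 9.5]
width: 0.0063
```

```bash
python3 st.py
```

```text
12.2667 [0.6208 0.0346 0.2181] F [-2.57  1.19  9.51] M [0.094 0.448 0.037] tip 0.1921 w 0.006296530367411466
shift [-0.019 -0.017  0.019] turn [-0.112  -0.0003 -0.001 ] jaw yaw now -0.382 rows 0.04756076450212284 2.871775079468554
```

Call:
arm_command(
  series="-0.01 0 0 0.03 0 0 -1;0 0 0 0.03 0 0 -1;0 0 0 0.03 0 0 -1;0 0 0 0.03 0 0 -1;0 0 0 0.03 0 0 -1;0 0 0 0.03 0 0 -1;0 0 0 0.03 0 0 -1;0 0 0 0.03 0 0 -1;0 0 0 0.03 0 0 -1;0 0 0 0.02 0 0 -1;0 0 0 0 0 0 -1",
)

```text
clock: 13.18
position: [0.6207, 0.0346, 0.2181]
ee_rot: [0.098, 0.701, 0.098, -0.7]
contact_force: [-1.1, 0.7, 6.6]
width: 0.0064
```

```bash
python3 st.py; python3 - <<'E'
from h import *
sc=get_image("scene")[:,:,::-1];sd=get_image("side")[:,:,::-1];w=get_image("wrist")[:,:,::-1]
f=lambda i,x,y,k:cv2.resize(i[y-k:y+k,x-k:x+k],(400,400),interpolation=cv2.INTER_CUBIC)
cv2.imwrite("pics/t1.png",cv2.resize(np.vstack([np.hstack([f(w,320,270,100),f(sc,354,215,35)]),np.hstack([f(sd,290,240,60),f(w,320,240,200)])]),(600,600),interpolation=cv2.INTER_AREA))
E
```

```text
13.1833 [0.6207 0.0346 0.2181] F [-1.13  0.74  6.62] M [0.15  0.38  0.087] tip 0.1921 w 0.006382728081208689
shift [-0.019  0.005  0.024] turn [-0.4017 -0.0005 -0.0005] jaw yaw now -1.292 rows 0.060029107141182966 10.29941254164465
```

View pics/t1.png

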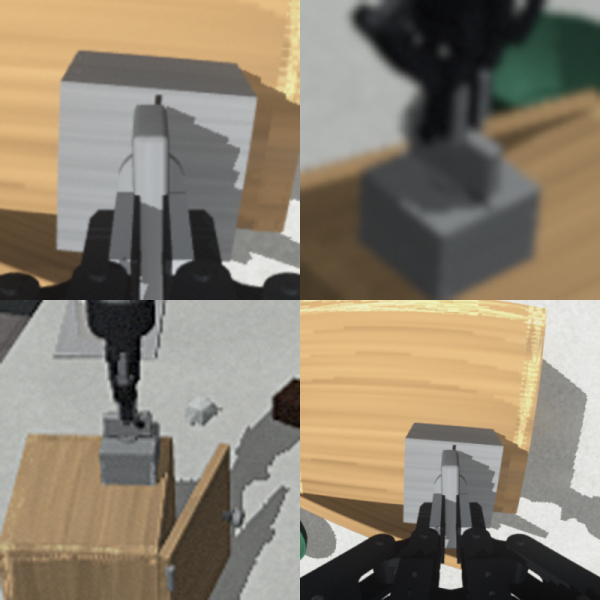

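The wrist and side panels show the door sprung open and the bow down on the lock box. The box's far edge, (60,85) to (257,97), still shows a few degrees left to turn. Measuring that.

```bash
python3 - <<'E'
from h import *
f=lambda x,y:(x/1.5+220,y/1.5+170)
g=lambda x,y:onz("wrist",f(x,y),.226)
T=tool();p=T[:3,3];jaw=np.arctan2(T[1,1],T[0,1])
for a,b in(((257,97),(60,85)),):
    v=g(*b)-g(*a);print("edge",np.linalg.norm(v),"index yaw",np.arctan2(v[1],v[0])-np.pi/2, np.arctan2(v[1],v[0])-np.pi/2)
l=g(158.5,97);print(l,"line yaw from TCP",[np.arctan2(l[1]-c[1],l[0]-c[0]) for c in(p,np.array([.6195,.0345,0]),np.array([.6215,.034,0]))])
b0,b1=[onz("wrist",f(*q),.26) for q in((150,140),(150,215))];v=b0-b1;print("bow yaw",np.arctan2(v[1],v[0]),"jaw+pi/2",jaw+np.pi/2)
E
```

```text
edge 0.063916138820804 index yaw 0.21822125870413434 0.21822125870413434
[0.64883961 0.03987525 0.226     ] line yaw from TCP [np.float64(0.1842423216013312), np.float64(0.1811983839216039), np.float64(0.21167935364130952)]
bow yaw 0.2808085204870112 jaw+pi/2 0.2809224904257981
```

Call:
arm_command(
  series="0 0 0 0.014 0 0 -1;0 0 0 0.013 0 0 -1;0 0 0 0 0 0 -1;0 0 0 0 0 0 0.1;0 0 0 0 0 0 0.1;0 0 0 0 0 0 0.1;0 0 0 0 0 0 0.1;0 0 0 0 0 0 0.1;0 0 0 0 0 0 0.1;0 0 0 0 0 0 0.1",
)

```text
clock: 14.17
position: [0.6202, 0.0343, 0.2168]
ee_rot: [-0.069, -0.704, -0.069, 0.704]
contact_force: [-0.1, 0.3, -0.0]
width: 0.0469
```

```bash
python3 st.py
```

```text
14.1667 [0.6202 0.0343 0.2168] F [-0.09  0.25 -0.05] M [-0.016 -0.007  0.025] tip 0.1908 w 0.04687836519672355
shift [-0.032  0.004  0.018] turn [-0.4281  0.      0.    ] jaw yaw now -1.375 rows 0.07944020077419973 10.977139089143042
```

Released. Rising clear, straight up, and looking.

Call:
arm_command(
  series="-0.1 0 0 0 0 0 0.1;-0.2 0 0 0 0 0 0.1;-0.3 0 0 0 0 0 0.1;-0.3 0 0 0 0 0 0.1;-0.3 0 0 0 0 0 0.1;0 0 0 0 0 0 0.1;0 0 0 0 0 0 0.1",
)

```text
clock: 14.75
position: [0.6212, 0.0343, 0.3401]
ee_rot: [0.07, 0.706, 0.069, -0.702]
contact_force: [-0.5, 0.5, -1.2]
width: 0.0473
```

```bash
python3 st.py; python3 - <<'E'
from h import *
sc=get_image("scene")[:,:,::-1];sd=get_image("side")[:,:,::-1];w=get_image("wrist")[:,:,::-1]
c=proj("wrist",[.6205,.034,.24]).astype(int);print(c)
f=lambda i,x,y,k:cv2.resize(i[y-k:y+k,x-k:x+k],(400,400),interpolation=cv2.INTER_CUBIC)
W=cv2.resize(w[c[1]-50:c[1]+50,c[0]-50:c[0]+50],(600,600),interpolation=cv2.INTER_CUBIC)
S=cv2.resize(np.vstack([f(sc,354,215,30),f(sd,282,230,30),cv2.resize(sc,(400,400))]),(200,600),interpolation=cv2.INTER_AREA)
cv2.imwrite("pics/f1.png",np.hstack([W,S]))
E
```

```text
14.75 [0.6212 0.0343 0.3401] F [-0.54  0.48 -1.18] M [ 0.011 -0.031  0.   ] tip 0.3141 w 0.0472759392619599
shift [1.201 0.    0.035] turn [-0.4281 -0.0012 -0.0016] jaw yaw now -1.375 rows 3.001782466073343 10.976449199231766
[320 228]
```

View pics/f1.png

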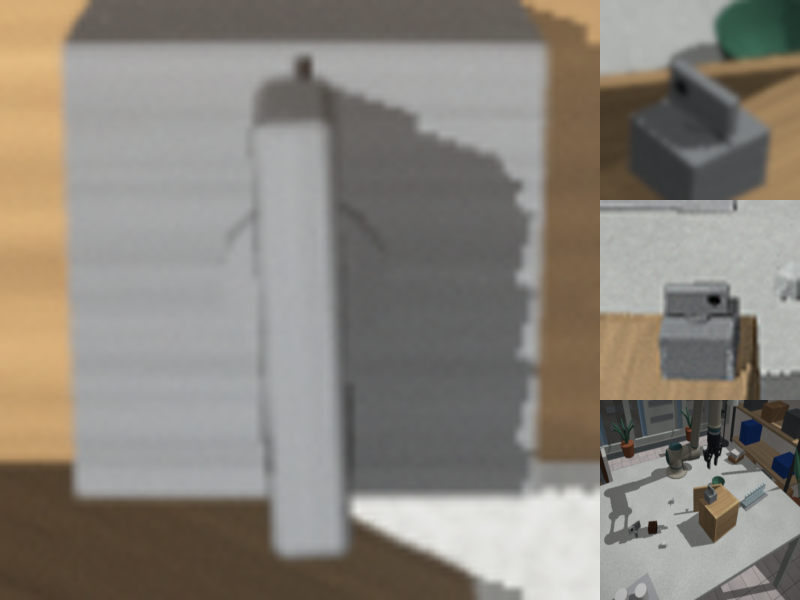

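The bow stands upright and home. Its far end leans left by about 0.04 rad: bow axis (293,122) to (310,555), against a box and line vertical at x≈302. The grip lagged by that much, so I'll regrip with 0.04 rad of lead and nudge it on.

Call:
arm_command(
  series="0.1 0 0 0.013 0 0 0.1;0.25 0 0 0 0 0 0.1;0.25 0 0 0 0 0 0.1;0.25 0 0 0 0 0 0.1;0.2 0 0 0 0 0 0.1;0.1 0 0 0 0 0 0.1;0.06 0 0 0 0 0 0.1;0 0 0 0 0 0 0.1",
)

```text
clock: 15.57
position: [0.6193, 0.0343, 0.2143]
ee_rot: [-0.055, -0.704, -0.055, 0.706]
contact_force: [-0.9, -0.1, 0.2]
width: 0.0471
```

```bash
python3 st.py
```

```text
15.5667 [0.6193 0.0343 0.2143] F [-0.89 -0.07  0.18] M [ 0.02   0.016 -0.001] tip 0.1883 w 0.047051213801856735
shift [-0.057  0.007  0.009] turn [-0.4411  0.0007  0.0009] jaw yaw now -1.416 rows 0.14364654951920192 11.310546984635788
```

Call:
arm_command(
  series="-0.03 0 0 0 0 0 -1;0 0 0 0 0 0 -1;0 0 0 0 0 0 -1;0 0 0 0 0 0 -1;0 0 0 0 0 0 -1;0 0 0 0 0 0 -1;0 0 0 0 0 0 -1;0 0 0 0 0 0 -1",
)

```text
clock: 16.23
position: [0.6213, 0.0345, 0.2211]
ee_rot: [0.055, 0.706, 0.055, -0.704]
contact_force: [-0.4, -0.2, 6.5]
width: 0.0048
```

```bash
python3 st.py
```

```text
16.2333 [0.6213 0.0345 0.2211] F [-0.4  -0.16  6.45] M [0.152 0.008 0.063] tip 0.1951 w 0.004766929747267739
shift [0.01  0.006 0.029] turn [-0.441 -0.001 -0.001] jaw yaw now -1.416 rows 0.07275770882145083 11.308782998296195
```

Call:
arm_command(
  series="0 0 0 0 0 0 0.1;0 0 0 0 0 0 0.1;0 0 0 0 0 0 0.1;0 0 0 0 0 0 0.1;0 0 0 0 0 0 0.1;0 0 0 0 0 0 0.1;0 0 0 0 0 0 0.1;-0.2 0 0 0 0 0 0.1;-0.3 0 0 0 0 0 0.1;-0.4 0 0 0 0 0 0.1;-0.3 0 0 0 0 0 0.1;0 0 0 0 0 0 0.1",
)

```text
clock: 17.23
position: [0.623, 0.0342, 0.3466]
ee_rot: [0.055, 0.71, 0.054, -0.7]
contact_force: [0.9, -0.2, 0.6]
width: 0.047
```

Call:
arm_command(
  series="0 0 0 0 0 0 0.1;0 0 0 0 0 0 0.1",
)

```text
clock: 17.4
position: [0.6198, 0.0343, 0.3382]
ee_rot: [-0.055, -0.705, -0.055, 0.705]
contact_force: [0.6, -0.7, -0.7]
width: 0.0469
```

```bash
python3 st.py; python3 - <<'E'
from h import *
sc=get_image("scene")[:,:,::-1];sd=get_image("side")[:,:,::-1];w=get_image("wrist")[:,:,::-1]
c=proj("wrist",[.6205,.034,.24]).astype(int);print(c)
f=lambda i,x,y,k:cv2.resize(i[y-k:y+k,x-k:x+k],(400,400),interpolation=cv2.INTER_CUBIC)
W=cv2.resize(w[c[1]-50:c[1]+50,c[0]-50:c[0]+50],(600,600),interpolation=cv2.INTER_CUBIC)
S=cv2.resize(np.vstack([f(sc,354,215,30),f(sd,282,230,30),f(sd,300,240,200)]),(200,600),interpolation=cv2.INTER_AREA)
cv2.imwrite("pics/f2.png",np.hstack([W,S]))
E
```

```text
17.4 [0.6198 0.0343 0.3382] F [ 0.59 -0.7  -0.71] M [ 0.018 -0.003  0.061] tip 0.3122 w 0.04686249966568257
shift [1.182 0.006 0.013] turn [-4.411e-01  3.000e-04  3.000e-04] jaw yaw now -1.416 rows 2.9541559306829868 11.310476941188266
[320 227]
```

View pics/f2.png

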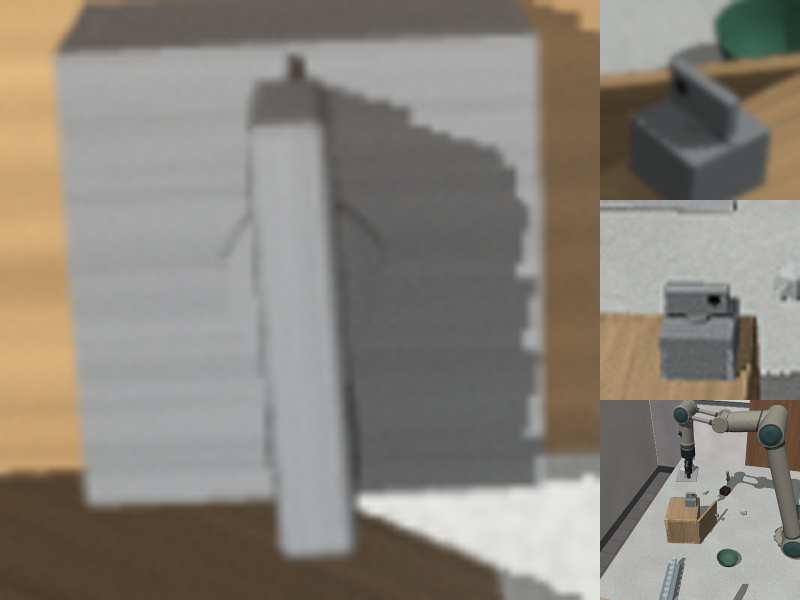

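The door is open and the key home. The bow is still about 0.034 rad short: bow tilt 0.067 against box edges averaging 0.033 in this view. It springs back on release, so one more nudge with more lead, then a numeric check since the picture quota is used up.

Call:
arm_command(
  series="0.1 0 0 0 0 0 0.1;0.25 0 0 0 0 0 0.1;0.25 0 0 0 0 0 0.1;0.25 0 0 0 0 0 0.1;0.2 0 0 0 0 0 0.1;0.1 0 0 0 0 0 0.1;0.03 0 0 0 0 0 0.1;0 0 0 0 0 0 0.1;0 0 0 0 0 0 0.1",
)

```text
clock: 18.3
position: [0.6208, 0.0343, 0.2218]
ee_rot: [0.055, 0.706, 0.055, -0.704]
contact_force: [-0.5, 0.3, 0.1]
width: 0.0469
```

Call:
arm_command(
  series="0 0 0 0 0 0 -1;0 0 0 0 0 0 -1;0 0 0 0 0 0 -1;0 0 0 0 0 0 -1;0 0 0 0 0 0 -1;0 0 0 0 0 0 -1;0 0 0 0 0 0 -1;0 0 0 0.007 0 0 -1;0 0 0 0.006 0 0 -1;0 0 0 0 0 0 -1;0 0 0 0 0 0 -1",
)

```text
clock: 19.22
position: [0.6209, 0.0345, 0.2223]
ee_rot: [0.04, 0.707, 0.04, -0.705]
contact_force: [0.1, 0.4, 5.0]
width: 0.0036
```

```bash
python3 st.py
```

```text
19.2167 [0.6209 0.0345 0.2223] F [0.12 0.43 5.02] M [0.152 0.013 0.126] tip 0.1963 w 0.00364789262909929
shift [0.023 0.008 0.025] turn [-0.454  -0.0007 -0.0006] jaw yaw now -1.456 rows 0.06158124243196559 11.641907116303791
```

Call:
arm_command(
  series="0 0 0 0 0 0 0.1;0 0 0 0 0 0 0.1;0 0 0 0 0 0 0.1;0 0 0 0 0 0 0.1;0 0 0 0 0 0 0.1;0 0 0 0 0 0 0.1;0 0 0 0 0 0 0.1;-0.2 0 0 0 0 0 0.1;-0.3 0 0 0 0 0 0.1;-0.4 0 0 0 0 0 0.1;-0.25 0 0 0 0 0 0.1;0 0 0 0 0 0 0.1",
)

```text
clock: 20.22
position: [0.6228, 0.0342, 0.3429]
ee_rot: [0.041, 0.71, 0.04, -0.702]
contact_force: [0.9, 0.1, 0.5]
width: 0.0471
```

Call:
arm_command(
  series="0 0 0 0 0 0 0.1;0 0 0 0 0 0 0.1;0 0 0 0 0 0 0.1",
)

```text
clock: 20.47
position: [0.6194, 0.0343, 0.334]
ee_rot: [-0.04, -0.705, -0.04, 0.707]
contact_force: [-0.5, 0.6, 0.1]
width: 0.0466
```

```bash
python3 st.py; cat > meas.py <<'E'
from h import *
import sys
def meas(crop):  # crop 600x600 BGR; sub-pixel edges by row: bow top face is the bright strip around x=300
    g=cv2.GaussianBlur(cv2.cvtColor(crop,cv2.COLOR_BGR2GRAY),(0,0),4).astype(float);gx=np.gradient(g,axis=1);gy=np.gradient(g,axis=0)
    fit=lambda pts:np.polyfit(*pts,1)[0]
    ys=np.arange(180,440,5)
    rt=np.array([290+np.argmin(gx[y,290:375]) for y in ys])      # bow's right edge bright->shadow
    yb=np.arange(170,440,5); L=np.array([40+np.argmax(np.abs(gx[y,40:120])) for y in yb])
    xs=np.arange(100,500,5); Tt=np.array([20+np.argmax(gy[20:75,x]) for x in xs])
    med=lambda a,b:np.median([(b[j]-b[i])/(a[j]-a[i]) for i in range(len(a)) for j in range(i+10,len(a))])
    return "bow right edge",med(ys,rt).round(4),"box left",med(yb,L).round(4),"box far edge (neg slope)",(-med(xs,Tt)).round(4)
if __name__=="__main__":
    for n in("f1","f2"):print(n,meas(cv2.imread(f"pics/{n}.png")[:,:600]))
    w=get_image("wrist")[:,:,::-1];c=proj("wrist",[.6205,.034,.24]).astype(int)
    W=cv2.resize(w[c[1]-50:c[1]+50,c[0]-50:c[0]+50],(600,600),interpolation=cv2.INTER_CUBIC);cv2.imwrite("pics/f3.png",W);print(c,"f3",meas(W))
E
python3 meas.py
```

```text
20.4667 [0.6194 0.0343 0.334 ] F [-0.53  0.56  0.07] M [-0.024 -0.014  0.043] tip 0.308 w 0.046642873924798545
shift [1.14  0.008 0.005] turn [-0.4541  0.0008  0.0009] jaw yaw now -1.457 rows 2.8511786370535273 11.643788934895152
f1 ('bow right edge', np.float64(0.0537), 'box left', np.float64(0.0182), 'box far edge (neg slope)', np.float64(-0.0))
f2 ('bow right edge', np.float64(0.0762), 'box left', np.float64(0.072), 'box far edge (neg slope)', np.float64(0.04))
[320 228] f3 ('bow right edge', np.float64(0.0933), 'box left', np.float64(0.1137), 'box far edge (neg slope)', np.float64(0.0783))
```

The bow is now within about 0.015 rad of the index line (it was 0.054, then 0.036). Nothing is touching, so I'm handing in.

```bash
python3 -c "
from rig import ticket
print(ticket.sign_off())"
```

```text
the job is handed in; nothing more can be done
None
```

The key is home in the lock, the bow lies along the index line, and the door has sprung open. I handed the job in at about 20.5 s with the gripper open and clear above the lock.

- **Grasp:** The first grasp closed on nothing, because the fingertips sat about 25 mm short of the reported TCP. I went lower and gripped the right key; the bigger decoy was not touched.
- **Insertion:** I felt the cylinder face, then the key dropped in while I swept anticlockwise. It went home to a firm stop at 16 N, with the tip at 0.192 m as expected.
- **Turn:** I turned the key clockwise with the bow held in the jaws, rather than pushing on its side. The side view showed the door ajar. The bow sprang back a little each time I let go, so I nudged it twice more.
- **Last checks:** An edge measurement put the bow about 0.015 rad from the line, down from 0.054 and 0.036. By eye the first two were about 0.04 and 0.034. The 12-picture limit was used up, so this final angle is numeric only.
- **Not confirmed:** I did not look at the door again after the last nudge. I also did not measure the bystanders' positions, though my path stayed clear of them and the last side view showed nothing disturbed.

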